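Start the lifting screw in the dry block's deep well

TASK

Take the longer of the two wing screws out of the grey stand and lower it upright, without forcing it, down the wide deep well of the aluminium dry block, its wing in line with the two engraved lines beside the mouth, until it sits on the thread at the bottom. Then turn it clockwise (seen from above) about a quarter turn so that the thread catches, and leave it standing there; leave the shorter screw in the stand.

Things in the scene. Friction and masses are not known exactly. Their poses are not given: they have to be found in the camera images.
- long_screw_grip (a point): Centre of the black wing of the longer screw, upright in a hole of the grey stand (50x125x45 mm; this point 126 mm above the bench). Screw 134 mm, 0.1 kg; wing 40 mm along x, 12 thick along y, 26 high: pinch across y from above. z is up the screw; half turn about z looks the same. 14 mm shank; at its foot a blade 13 mm along x, 5 along y, 10 high, its end 121 mm below this point.
- short_screw_grip (a point): The same point of the shorter screw, which looks alike but is 35 mm shorter (99 mm long, foot 86 mm below this point; point 91 mm above the bench), in the other hole of the stand, 80 mm away. It stays there.
- well_mouth (a point): Centre of the deep well's mouth in the top of the fixed aluminium dry block, 95 mm above the bench. x along the two engraved lines, z up. Countersunk 39 mm, bore 23 mm, from 57 mm down 17 mm; seat 83 mm down: two posts either side of the line take the blade between them if the wing is within 25 deg of the line. Seated, wing centre 38 mm above mouth. Tubes 102 mm off on +y rise 49 mm.
- thread (a joint): Turn of the thread at the bottom of the well, rad: 0 at the start, grows clockwise seen from above, to at most 2.6. Light friction (0.04 N m); stays where it is left; sinks 2 mm a radian. The blade has about 30 degrees of play between the posts before it takes the thread along, so a quarter turn of the screw gives about 1 rad.
There are look-alikes about, which are no part of the job. What is shaped like the part that bears long_screw_grip but orange is not meant.

How it is judged (in metres and radians):
On the way:
1. the long screw is down on the thread, upright (z of long_screw_grip in the frame of well_mouth below 0.044 m and horizontal distance between long_screw_grip and well_mouth below 0.012 m and angle between long_screw_grip's own z axis and vertical below 0.15 rad), for 0.1 s.
At the end, for the whole second after the job is handed in: The longer screw stands in the deep well, its wing's centre less than 43 mm above the mouth and within 12 mm of the well's axis, tilted less than 8.5 degrees, at rest; the thread is turned clockwise by more than 0.5 rad; the shorter screw is within 25 mm of where it was (z of long_screw_grip in the frame of well_mouth below 0.043 m and horizontal distance between long_screw_grip and well_mouth below 0.012 m and angle between long_screw_grip's own z axis and vertical below 0.15 rad and value of joint thread above 0.5 rad and linear speed of long_screw below 0.02 m/s and distance of short_screw_grip from where it was at the start of the episode below 0.025 m); the robot touches nothing.
It fails at once if the screw is forced: pressed on the block or the thread with more than 60 N (contact force between long_screw and dry_block above 60 N).
It also fails if it takes over 45 s, if anything falls off the work surface, if the arm or the gripper's body presses on something with over 40 N, if the wrist force passes 120 N, or if a joint passes its speed limit or range.

ROBOT

A 6-joint arm with a two-finger parallel gripper is mounted at the origin on a cart in front of the work surface, level with it; the furniture and walls round the work are solid. World frame = base frame: x ahead of the robot, y to its left, z up, the work surface at z = 0. Lengths are in mm, angles in rad, forces in N, time in s.
With the tool pointing down it reaches from about 300 to 825 mm from the base axis. Payload 5.4 kg.
Tool frame: the origin (TCP) lies on the centre line of the jaws, within the pads' length; the fingertips stand 14 mm ahead of it and the grasp point (between the pads) lies 5 mm behind it; z points along the fingers, y is the line along which they close (so a half turn about z gives the same grasp; the last joint's range is limited). The gripper opens to 92 mm and grips with 3 to 60 N. Pads are 20 mm wide; open, the fingers measure 128 mm over their backs; the gripper's body (75 mm by 189 mm) begins 69 mm behind the grasp point.
Start: joints at [-1.427, 0.158, 1.597, -0, 1.386, -0.21], TCP at [199.193, -539.378, 228.601] pointing down, gripper open.
Joint ranges: [-2.91, 2.91], [-0.94, 2.29], [0.18, 2.7], [-1.29, 4.43], [0.17, 2.64], [-3, 3]. Speed limits (rad/s): [2.57, 2.57, 3.14, 3.14, 3.14, 3.14].

INTERFACE

Orientations are given as [roll, pitch, yaw] about the fixed x, y, z axes, in that order (R = Rz(yaw) Ry(pitch) Rx(roll)).
In Python, from rig import monitor, imaging, ticket, recognise, silhouettes gives the robot as it stands.
- The arm moves only by the shell command python3 -m creep 'ROWS' [OPENING] [FORCE]. ROWS is JSON, a list of rows, each an object of numbers: "tx", "ty", "tz": the shift along the tool's x, y, z in units of 100 cm (1.0 is 100 cm); "spin": the turn about the tool's z in units of pi/4 rad (1.0 is pi/4 rad). In form: [{"tx": .., "ty": .., "tz": .., "spin": ..}, ...]. A call has 1 to 10 rows; each row is the pose to reach, as a shift and turn from the pose commanded when the call began, along the tool's axes at that moment; what a row does not reach only later rows make up. A row lasts 1/8 s, in which the tool goes at most 62.5 mm and 10.7 degrees, less where a joint would pass 70% of its speed; a pose out of reach is approached as far as the arm can. A call with a number of a shift or a turn outside -1 to 1 is refused whole. A call with a gripper value outside its range is refused whole. OPENING is the gripper command: -1 is shut, 1 is fully open, values between are in proportion, set as the call begins (- or left out, the last holds). The fingers move at their own pace and stop on an object; FORCE is the grip in N (left out, the last holds). Time passes only in rows, so rows that repeat a pose let the fingers close. It gives the time, the measured TCP pose, the force, the opening and the grip force at its end, in the units of the state.
- monitor.observe(): the state, without advancing time (a new reading comes with each control period).
- imaging.capture(name): name is "scene" or "top"; returns a dict with "frame" (480x640x3 uint8, red, green, blue), "range_z" (480x640 float32, mm along the optical axis (not along the pixel's ray), 0 where there is no reading), "intrinsics" (3x3 intrinsics, pixels), "R" (3x3) and "t" (3): a world point X has camera coordinates R X + t. Camera axes: x right, y down, z forward; pixel columns grow to the right and rows downward; lengths in mm; the calibration is good to about 2 mm. A picture is of the moment at which its call begins.
- ticket.sign_off(): hands the job in; it is judged then, once.
Trained networks look in a picture, given as the dict that the camera call returned (one of the last four; its "shot" number tells which), for a name from the list of things; names that differ only in an ending like _2 or _b are one class to them, and where a whole thing is asked for, a point or a joint stands for the part that bears it (a point fixed in the world has none). Each returns a list of dicts, best first, with "score" (0 to 1); they miss things now and then, are a little off and sometimes report something else, mostly with a low value. They report only what shows in the picture. A call takes as long as a camera call. They do not tell look-alikes from the thing itself.
- recognise(picture, label): "xy" ([column, row] in pixels, amid what is visible of it).
- silhouettes(picture, label): "pixels" (480x640 bool, what is visible of it) and "xy" ([column, row] in pixels, amid what is visible of it).
The state is a dict: "time": time; "joint_pos": joint angles; "qd": joint speeds; "effort": joint torques, N m; "tool_pos": TCP position; "orientation": TCP orientation; "ft_force": force on the tool from outside, world axes, zero at the start; "ft_torque": the same for the moment, N m; "gripper_width": finger opening in mm; "finger_force": force on a finger pad.
Only numpy, scipy, OpenCV 4.12 (cv2) and the standard library are available. Lean on these libraries where they do the work, as an engineer would, in place of code of your own. Each camera call takes 0.05 s, during which the arm holds its last target. There are 200 camera calls.

## Working session

There is one attempt and no reset: what is moved stays moved. The work goes in short steps, Python scripts to look and compute and a shell command to move; the robot and the scene stay as the last step left them, time stands still between calls to the robot, and variables do not carry over. Pictures are saved under pics/ and viewed, at most 10 in all, crops included, and the job is handed in when it is done.

```bash
ls; mkdir -p pics
cat > h.py <<'E'
import numpy as np, cv2
from rig import monitor, imaging, ticket, recognise, silhouettes
def world(p,u,v,z=None,d=None):
    K,R,t=p["intrinsics"],p["R"],p["t"]
    ray=np.linalg.inv(K)@np.array([u,v,1.]); c=-R.T@t; w=R.T@ray
    s=d if d is not None else (z-c[2])/w[2]
    return c+s*w
def cloud(p):
    K,R,t=p["intrinsics"],p["R"],p["t"]
    v,u=np.mgrid[:480,:640]; r=np.stack([u,v,np.ones_like(u)],-1)@np.linalg.inv(K).T
    return (r*p["range_z"][...,None]-t)@R
def save(p,n): cv2.imwrite(n,p["frame"][...,::-1])
E
python3 - <<'E'
from h import *
for n in ("scene","top"):
    p=imaging.capture(n); save(p,f"pics/{n}0.png"); c=cloud(p)
    print(n,-p["R"].T@p["t"])
    for l in ("long_screw_grip","short_screw_grip","well_mouth","thread"):
        for d in recognise(p,l):
            u,v=map(int,np.round(d["xy"])); print(l,round(d["score"],2),u,v,c[v,u].round())
print(monitor.observe())
E
```

```text
pics
scene [212.1304129  559.0620307  722.53729868]
long_screw_grip 0.85 278 235 [567. 137. 108.]
long_screw_grip 0.84 384 236 [426.  62. 118.]
long_screw_grip 0.66 338 206 [517.  45. 119.]
short_screw_grip 0.98 357 188 [528. -37.  86.]
well_mouth 0.7 275 342 [475. 277.  80.]
top [476.2459314  111.43260529 948.62953106]
long_screw_grip 0.75 377 276 [517.  38. 140.]
long_screw_grip 0.73 308 236 [570. 131. 134.]
long_screw_grip 0.7 272 189 [634. 181. 128.]
short_screw_grip 0.93 430 268 [532. -38. 104.]
well_mouth 0.9 217 291 [495. 257.  98.]
thread 0.38 249 303 [479. 222.  11.]
{'time': 0.5, 'joint_pos': array([-1.42711309e+00,  1.58384499e-01,  1.59706961e+00,  1.75852434e-05,
        1.38618685e+00, -2.10099532e-01]), 'qd': array([-0.00137925, -0.00127912, -0.0009995 , -0.00063645, -0.00179652,
        0.00081109]), 'effort': array([-7.30126740e-04, -3.85227263e+01, -3.22064173e+01,  7.00366613e-02,
        3.16153129e-02, -4.42202418e-05]), 'tool_pos': array([ 199.18758355, -539.35354833,  228.57495388]), 'orientation': array([-3.14154902e+00, -2.69802835e-05,  3.53779544e-01]), 'ft_force': array([-0.25474426,  0.39113848,  0.11970299]), 'ft_torque': array([ 0.03248153, -0.00258405,  0.02137046]), 'finger_force': 0.0, 'gripper_width': 92.11848383504365}
```

View pics/scene0.png

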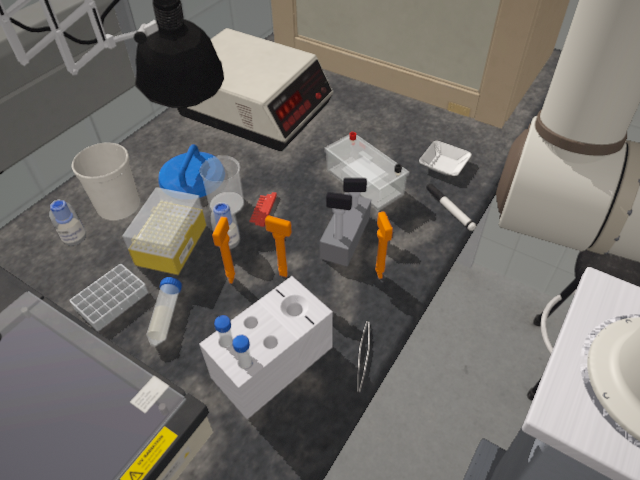

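View pics/top0.png

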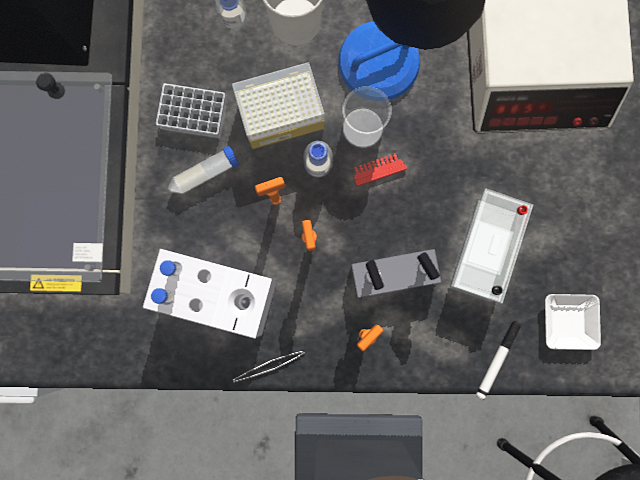

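The scene view shows the black wings at (339,201), nearer and taller, and at (355,185). In the top view they are at (375,275), z≈140, and (428,265), z≈104. Orange look-alikes are at scene (222,232), (278,232) and (384,230), and at top (270,189), (309,236) and (370,337). The well mouth is at scene (293,305) and top (243,299), with engraved lines at top (249,277) and (235,323). I choose the black wing at top (375,275), scene (339,201).

Run:
```python
from h import *
def blobs(p,lo,hi,mx,box):
    c=cloud(p); f=p["frame"].max(2)
    x0,x1,y0,y1=box
    return (c[...,2]>lo)&(c[...,2]<hi)&(f<mx)&(c[...,0]>x0)&(c[...,0]<x1)&(c[...,1]>y0)&(c[...,1]<y1),c
S=imaging.capture("scene");T=imaging.capture("top")
for nm,box in (("long",(480,560,5,75)),("short",(490,570,-75,0))):
    for n,p in (("top",T),("scene",S)):
        m,c=blobs(p,70,160,70,box); n_,lab,st,ce=cv2.connectedComponentsWithStats(m.astype(np.uint8))
        i=1+st[1:,4].argmax(); m=lab==i; q=c[m]; z=np.percentile(q[:,2],90)
        r=cv2.minAreaRect(np.argwhere(m)[:,::-1].astype(np.float32)); (u,v)=r[0]
        print(nm,n,st[i],"z",np.percentile(q[:,2],[2,10,50,90,98]).round(1))
        t=m&(c[...,2]>z-4); q=c[t]; rr=cv2.minAreaRect(q[:,:2].astype(np.float32)); print("  toprect",rr,"n",t.sum(), "med",np.median(q,0).round(1))
        print("  ray of blob centre at z126/91:",world(p,*r[0],z=126 if nm=="long" else 91).round(1))
# well
for n,p in (("top",T),("scene",S)):
    c=cloud(p); 
    q=c[(abs(c[...,2]-95)<4)&(c[...,0]>380)&(c[...,0]<600)&(c[...,1]>160)&(c[...,1]<380)]
    print(n,"block top z",np.median(q[:,2]),len(q),cv2.minAreaRect(q[:,:2].astype(np.float32)))
a=S["frame"][150:350,230:430];b=T["frame"][200:360,140:460]
im=np.vstack([cv2.resize(b,None,fx=2.5,fy=2.5,interpolation=cv2.INTER_CUBIC)[:, :800]])
cv2.imwrite("pics/topcrop.png",im[...,::-1])
im=np.hstack([cv2.resize(a[20:130,60:160],None,fx=4,fy=4,interpolation=2),cv2.resize(a[120:200,15:115][:80],None,fx=4,fy=5.5,interpolation=2)])
cv2.imwrite("pics/scenecrop.png",im[...,::-1])
```

```text
long top [366 260  18  30 270] z [117.  129.1 138.6 140.8 141.7]
  toprect ((519.7537231445312, 41.21765899658203), (38.980228424072266, 10.588382720947266), 20.779699325561523) n 210 med [520.   40.9 139. ]
  ray of blob centre at z126/91: [520.   41.1 126. ]
long scene [326 192  26  18 392] z [114.9 118.2 131.  138.9 139.8]
  toprect ((518.770263671875, 40.76177978515625), (39.30473327636719, 13.722573280334473), 20.943098068237305) n 149 med [518.6  42.3 138.1]
  ray of blob centre at z126/91: [519.   40.4 126. ]
short top [418 253  22  27 279] z [ 81.3  89.9 103.1 105.8 107.2]
  toprect ((535.07568359375, -36.97233963012695), (38.627174377441406, 11.002950668334961), 32.02399826049805) n 194 med [535.6 -37.  104.1]
  ray of blob centre at z126/91: [535.1 -37.6  91. ]
short scene [343 179  24  13 295] z [ 79.1  82.   94.3 103.  104.6]
  toprect ((532.191650390625, -35.57467269897461), (37.014400482177734, 8.981222152709961), 33.05556869506836) n 99 med [533.  -34.5 102.3]
  ray of blob centre at z126/91: [533.1 -36.4  91. ]
top block top z 95.30474547107498 5882 ((492.4942932128906, 270.45751953125), (162.4989776611328, 85.20795440673828), 75.86711120605469)
scene block top z 94.56795776989547 5436 ((492.1662292480469, 270.3246765136719), (163.38377380371094, 87.49874877929688), 75.7925033569336)
```

View pics/topcrop.png

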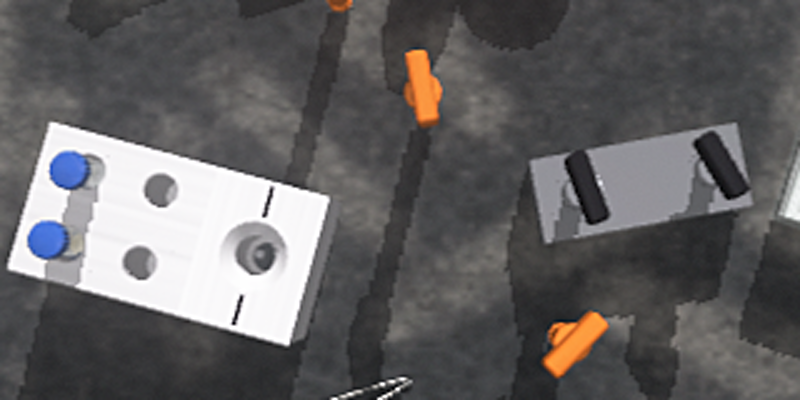

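View pics/scenecrop.png

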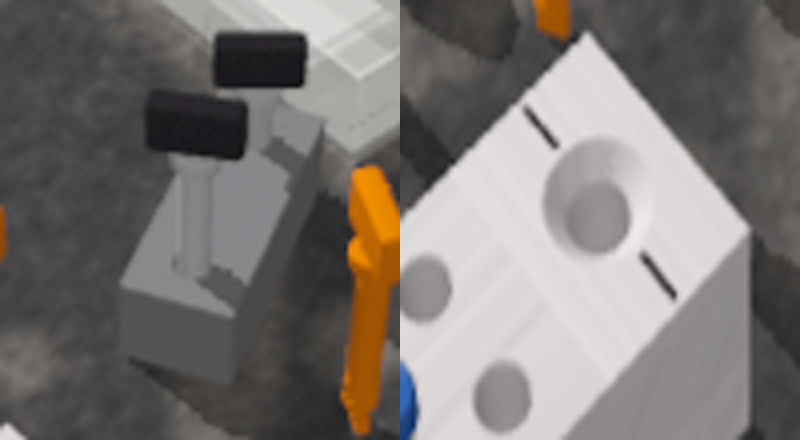

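The crops show the long black wing at topcrop (587,187), standing tall in the near hole with its shank visible. The short one is at (721,164). The well mouth is at about topcrop (252,255), with lines at (267,201) and (238,309).

Run:
```python
from h import *
for n,g0 in (("top",(241,302)),("scene",(295,307))):
    p=imaging.capture(n); c=cloud(p)
    f=p["frame"].astype(int).max(2)
    P=lambda u,v:world(p,u,v,z=95)
    c0=P(*g0)
    # rectified top-down image of plane z=95, 0.25mm/px, centred on c0
    R,t,K=p["R"],p["t"],p["intrinsics"]
    N=440; s=.25
    H=K@np.column_stack([R[:,0],R[:,1],R@[0,0,95]+t])
    A=np.array([[s,0,c0[0]-N/2*s],[0,s,c0[1]-N/2*s],[0,0,1]])
    im=cv2.warpPerspective(p["frame"],H@A,(N,N),flags=cv2.INTER_CUBIC|cv2.WARP_INVERSE_MAP)
    cv2.imwrite(f"pics/rect_{n}.png",im[...,::-1])
    g=im.max(2); m=(g<95).astype(np.uint8)
    k,lab,st,ce=cv2.connectedComponentsWithStats(m); L=[]
    for i in range(1,k):
        q=np.argwhere(lab==i)[:,::-1].astype(np.float32); r=cv2.minAreaRect(q)
        if st[i,4]>150 and max(r[1])<100 and max(r[1])>2.5*min(r[1]):
            w=np.array(r[0])*s+A[:2,2]; print(n,i,w.round(1),np.array(r[1])*s,r[2]); L.append(w)
    if len(L)==2: d=L[0]-L[1]; print(n,"mid",(L[0]+L[1])/2,"yaw",np.degrees(np.arctan2(d[1],d[0])), np.linalg.norm(d))
    print("c0",c0)
# lamp & high things near path
p=imaging.capture("scene");c=cloud(p);m=(p["range_z"]>0)&(c[...,2]>200)&(c[...,0]>350)&(c[...,0]<720)&(c[...,1]>-150)&(c[...,1]<400)
print("high",m.sum(), c[m].min(0) if m.any() else '',c[m].max(0) if m.any() else '')
a=[cv2.imread(f"pics/rect_{n}.png")[:400] for n in("top","scene")]
cv2.imwrite("pics/rect.png",np.hstack([x[:,20:420] for x in a]))
```

```text
top 22 [510.1 216. ] [ 1.92630243 16.49085426] 75.17352294921875
top 26 [450.1 231.1] [ 1.92039824 16.20273209] 74.84593200683594
top mid [480.09010232 223.53930589] yaw -14.144802779971835 61.878534361887766
c0 [480.15589631 223.22250863  95.        ]
scene 2 [508.7 215.8] [ 1.47250009 14.91642666] 76.37300109863281
scene 3 [449.  230.9] [ 1.5892545 15.5240221] 75.3236083984375
scene mid [478.82372402 223.32052964] yaw -14.196499077751215 61.603711476374066
c0 [477.19358371 224.05221337  95.        ]
high 0
```

View pics/rect.png

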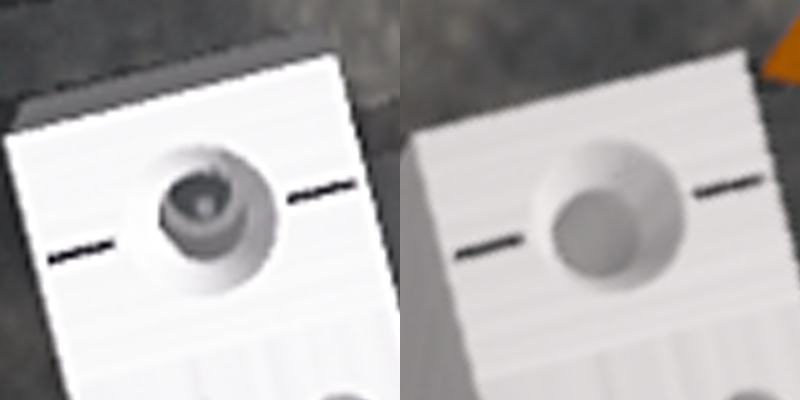

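```bash
python3 -m creep '[{"tx":0.045,"ty":-0.039},{"tx":0.09,"ty":-0.078},{"tx":0.135,"ty":-0.117},{"tx":0.18,"ty":-0.156},{"tx":0.225,"ty":-0.195},{"tx":0.27,"ty":-0.234},{"tx":0.315,"ty":-0.273},{"tx":0.36,"ty":-0.312},{"tx":0.405,"ty":-0.351},{"tx":0.45,"ty":-0.39}]' && python3 -m creep '[{"tx":0.05,"ty":-0.043},{"tx":0.05,"ty":-0.043,"spin":-0.3},{"tx":0.05,"ty":-0.043,"spin":-0.5},{"tx":0.05,"ty":-0.043,"spin":-0.75},{"tx":0.05,"ty":-0.043,"spin":-1},{"tx":0.05,"ty":-0.043,"spin":-1}]'
```

```text
$[0]: bad value
```

```bash
python3 -m creep '[{"tx":0.045,"ty":-0.039,"tz":0,"spin":0},{"tx":0.09,"ty":-0.078,"tz":0,"spin":0},{"tx":0.135,"ty":-0.117,"tz":0,"spin":0},{"tx":0.18,"ty":-0.156,"tz":0,"spin":0},{"tx":0.225,"ty":-0.195,"tz":0,"spin":0},{"tx":0.27,"ty":-0.234,"tz":0,"spin":0},{"tx":0.315,"ty":-0.273,"tz":0,"spin":0},{"tx":0.36,"ty":-0.312,"tz":0,"spin":0},{"tx":0.405,"ty":-0.351,"tz":0,"spin":0},{"tx":0.45,"ty":-0.39,"tz":0,"spin":0}]'
```

```text
time: 2.0
tool_pos: [487.0, -15.8, 229.0]
orientation: [3.141, -0.001, 0.354]
ft_force: [0.8, 0.0, -0.1]
gripper_width: 92.6
finger_force: 0.0
```

```bash
python3 -m creep '[{"tx":0.05,"ty":-0.043,"tz":0,"spin":-0.22},{"tx":0.05,"ty":-0.043,"tz":0,"spin":-0.44},{"tx":0.05,"ty":-0.043,"tz":0,"spin":-0.66},{"tx":0.05,"ty":-0.043,"tz":0,"spin":-0.88},{"tx":0.05,"ty":-0.043,"tz":0,"spin":-1}]'
for i in 1 2; do python3 -m creep '[{"tx":0,"ty":0,"tz":0,"spin":-0.22},{"tx":0,"ty":0,"tz":0,"spin":-0.44},{"tx":0,"ty":0,"tz":0,"spin":-0.66},{"tx":0,"ty":0,"tz":0,"spin":-0.88},{"tx":0,"ty":0,"tz":0,"spin":-1}]'; done
python3 -m creep '[{"tx":0,"ty":0,"tz":0,"spin":-0.22},{"tx":0,"ty":0,"tz":0,"spin":-0.44},{"tx":0,"ty":0,"tz":0,"spin":-0.66},{"tx":0,"ty":0,"tz":0,"spin":-0.88},{"tx":0,"ty":0,"tz":0,"spin":-1},{"tx":0,"ty":0,"tz":0,"spin":-1},{"tx":0,"ty":0,"tz":0,"spin":-1}]' 0.2
```

```text
time: 2.62
tool_pos: [518.2, 40.1, 228.6]
orientation: [3.142, -0.0, 1.143]
ft_force: [0.1, -0.3, 0.1]
gripper_width: 92.0
finger_force: 0.0
time: 3.25
tool_pos: [518.2, 40.0, 228.7]
orientation: [3.141, 0.0, 1.928]
ft_force: [0.9, -0.1, 0.1]
gripper_width: 91.7
finger_force: 0.0
time: 3.88
tool_pos: [518.2, 40.0, 228.6]
orientation: [3.142, 0.0, 2.714]
ft_force: [-0.8, -0.3, -0.0]
gripper_width: 91.8
finger_force: 0.0
time: 4.75
tool_pos: [518.2, 40.0, 228.6]
orientation: [-3.142, 0.0, -2.789]
ft_force: [-0.3, 0.8, -0.9]
gripper_width: 54.9
finger_force: 0.0
```

```bash
python3 -m creep '[{"tx":-0.0016,"ty":0.0005,"tz":0.03,"spin":-0.015},{"tx":-0.0016,"ty":0.0005,"tz":0.06,"spin":-0.015},{"tx":-0.0016,"ty":0.0005,"tz":0.085,"spin":-0.015},{"tx":-0.0016,"ty":0.0005,"tz":0.106,"spin":-0.015},{"tx":-0.0016,"ty":0.0005,"tz":0.106,"spin":-0.015},{"tx":-0.0016,"ty":0.0005,"tz":0.106,"spin":-0.015}]'
python3 -m creep '[{"tx":0,"ty":0,"tz":0,"spin":0},{"tx":0,"ty":0,"tz":0,"spin":0},{"tx":0,"ty":0,"tz":0,"spin":0},{"tx":0,"ty":0,"tz":0,"spin":0},{"tx":0,"ty":0,"tz":0,"spin":0},{"tx":0,"ty":0,"tz":0,"spin":0}]' -1 30
```

```text
time: 5.5
tool_pos: [520.2, 41.0, 123.6]
orientation: [-3.141, 0.001, -2.776]
ft_force: [-0.6, 0.1, 1.2]
gripper_width: 55.1
finger_force: 0.0
time: 6.25
tool_pos: [519.7, 41.0, 122.8]
orientation: [-3.141, 0.0, -2.776]
ft_force: [-0.8, 0.9, 1.8]
gripper_width: 18.8
finger_force: 30.0
```

Run:
```python
from h import *
p=imaging.capture("scene"); q=imaging.capture("top"); print(monitor.observe()["gripper_width"])
a=p["frame"][110:310,240:440]; b=q["frame"][170:370,280:480]
cv2.imwrite("pics/grip.png",np.hstack([cv2.resize(x,(400,400),interpolation=2) for x in(a,b)])[...,::-1])
```

```text
18.860067956828026
```

View pics/grip.png

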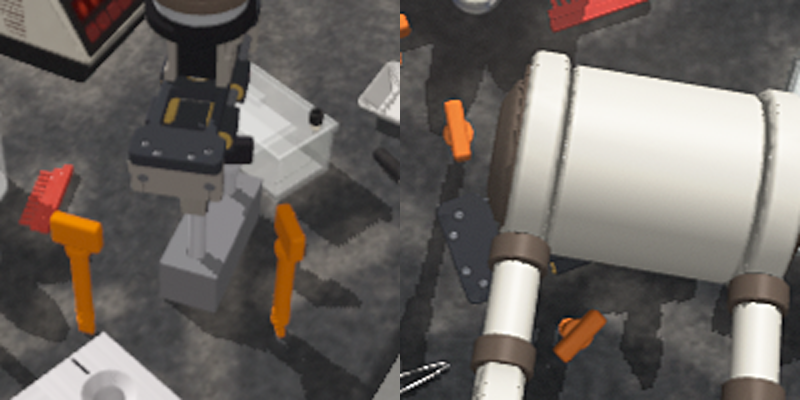

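The scene crop shows the finger around the wing at (195,200). An 18.8 mm width suggests the tips closed on the collar beneath the wing, so I reopen, rise 7 mm and regrip.

```bash
python3 -m creep '[{"tx":0,"ty":0,"tz":0,"spin":0},{"tx":0,"ty":0,"tz":0,"spin":0},{"tx":0,"ty":0,"tz":-0.004,"spin":0},{"tx":0,"ty":0,"tz":-0.0075,"spin":0},{"tx":0,"ty":0,"tz":-0.0075,"spin":0}]' -0.2
python3 -m creep '[{"tx":0,"ty":0,"tz":0,"spin":0},{"tx":0,"ty":0,"tz":0,"spin":0},{"tx":0,"ty":0,"tz":0,"spin":0},{"tx":0,"ty":0,"tz":0,"spin":0},{"tx":0,"ty":0,"tz":0,"spin":0}]' -1 30
```

```text
time: 6.98
tool_pos: [519.9, 41.0, 130.6]
orientation: [-3.141, 0.001, -2.776]
ft_force: [-0.8, 1.2, 0.6]
gripper_width: 36.7
finger_force: 0.0
time: 7.6
tool_pos: [519.4, 41.1, 130.0]
orientation: [3.141, -0.0, -2.776]
ft_force: [-0.2, 0.6, -1.2]
gripper_width: 11.5
finger_force: 30.0
```

```bash
python3 -m creep '[{"tx":0,"ty":0,"tz":-0.01,"spin":0},{"tx":0,"ty":0,"tz":-0.025,"spin":0},{"tx":0,"ty":0,"tz":-0.045,"spin":0},{"tx":0,"ty":0,"tz":-0.065,"spin":0},{"tx":0,"ty":0,"tz":-0.085,"spin":0},{"tx":0,"ty":0,"tz":-0.105,"spin":0},{"tx":0,"ty":0,"tz":-0.12,"spin":0},{"tx":0,"ty":0,"tz":-0.125,"spin":0},{"tx":0,"ty":0,"tz":-0.125,"spin":0}]'
python3 - <<'E'
from h import *
s=monitor.observe(); x,y,_=s["tool_pos"]; w=s["orientation"][2]
d=np.array([479.5-x,223.4-y]); X=[np.cos(w),np.sin(w)];Y=[np.sin(w),-np.cos(w)]
print("tx",d@X,"ty",d@Y,"spin",-((np.radians(180-14.17)-w+np.pi)%(2*np.pi)-np.pi)/(np.pi/4))
E
```

```text
time: 8.72
tool_pos: [519.5, 41.1, 255.2]
orientation: [3.142, 0.0, -2.776]
ft_force: [-0.2, -0.6, -1.3]
gripper_width: 11.3
finger_force: 30.0
tx -27.837644961997846 ty 184.56077114487417 spin 0.7803492708005643
```

```bash
python3 -m creep '[{"tx":-0.003,"ty":0.02,"tz":0,"spin":0.09},{"tx":-0.008,"ty":0.05,"tz":0,"spin":0.22},{"tx":-0.013,"ty":0.085,"tz":0,"spin":0.36},{"tx":-0.018,"ty":0.12,"tz":0,"spin":0.5},{"tx":-0.023,"ty":0.15,"tz":0,"spin":0.64},{"tx":-0.026,"ty":0.175,"tz":0,"spin":0.74},{"tx":-0.0278,"ty":0.1846,"tz":0,"spin":0.78},{"tx":-0.0278,"ty":0.1846,"tz":0,"spin":0.78},{"tx":-0.0278,"ty":0.1846,"tz":0,"spin":0.78},{"tx":-0.0278,"ty":0.1846,"tz":0,"spin":0.78}]'
python3 - <<'E'
from h import *
S=imaging.capture("scene");T=imaging.capture("top"); print(monitor.observe()["joint_pos"].round(2))
# shank points of the held screw: 125<z<235 near the well axis
for n,p in(("scene",S),("top",T)):
    c=cloud(p); m=(abs(c[...,0]-479.5)<25)&(abs(c[...,1]-223.4)<25)&(c[...,2]>100)&(p["range_z"]>0)
    print(n,m.sum(),c[m][:,2].min() if m.any() else '')
    for z in range(125,245,15):
        q=c[m&(abs(c[...,2]-z)<7.5)]
        if len(q)>3: print(z,len(q),q.mean(0).round(1),q.min(0).round(1)[:2],q.max(0).round(1)[:2])
cv2.imwrite("pics/held.png",np.hstack([cv2.resize(S["frame"][150:350,200:400],(400,400),interpolation=2),cv2.resize(T["frame"][200:400,140:340],(400,400),interpolation=2)])[...,::-1])
E
```

```text
time: 9.98
tool_pos: [479.6, 222.8, 254.9]
orientation: [-3.141, -0.0, 2.894]
ft_force: [0.7, 0.8, -0.4]
gripper_width: 11.2
finger_force: 30.0
[ 0.21  0.02  1.69 -0.    1.43 -1.12]
scene 4636 129.46334404067497
125 9 [478.3 224.7 130.9] [471.8 223.7] [485.2 226.2]
140 44 [475.  225.5 139.9] [471.6 219.2] [484.7 229.8]
155 84 [475.8 226.8 155. ] [471.3 218.6] [484.  230.4]
170 76 [475.8 226.7 169.8] [471.  217.9] [484.8 230.1]
185 84 [475.8 226.9 185.1] [471.8 220.4] [483.4 230.1]
200 82 [475.9 226.8 200. ] [471.7 218. ] [483.6 230.3]
215 87 [475.8 226.8 214.8] [471.9 219.1] [484.3 230.2]
230 45 [474.4 229.5 229.2] [469.9 223.4] [480.7 234.2]
top 7683 590.0829438991467
```

View pics/held.png

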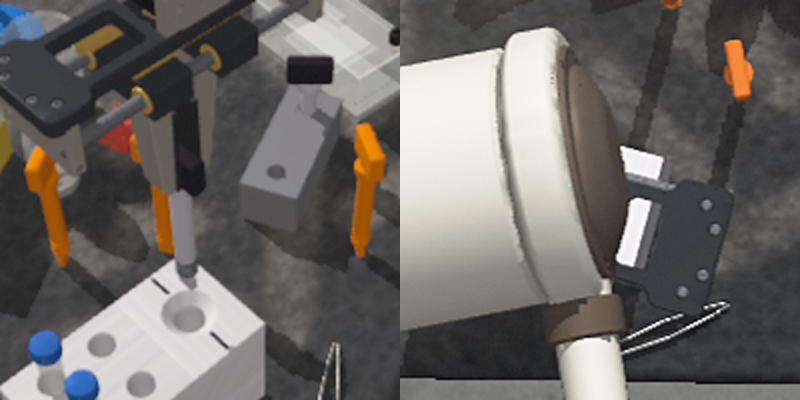

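The scene view shows the screw hanging vertical over the well, foot at (187,280) above the mouth at (187,313). The short screw is still in the stand at (310,70). I lower in stages.

```bash
python3 -m creep '[{"tx":0,"ty":0.0005,"tz":0.015,"spin":0},{"tx":0,"ty":0.0005,"tz":0.03,"spin":0},{"tx":0,"ty":0.0005,"tz":0.045,"spin":0},{"tx":0,"ty":0.0005,"tz":0.06,"spin":0},{"tx":0,"ty":0.0005,"tz":0.07,"spin":0},{"tx":0,"ty":0.0005,"tz":0.08,"spin":0},{"tx":0,"ty":0.0005,"tz":0.08,"spin":0}]'
python3 - <<'E'
from h import *
S=imaging.capture("scene")
c=cloud(S); m=(abs(c[...,0]-479.5)<25)&(abs(c[...,1]-223.4)<25)&(c[...,2]>103)&(c[...,2]<135)&(S["range_z"]>0)
print(c[m].mean(0))
E
```

```text
time: 10.95
tool_pos: [479.2, 223.8, 174.3]
orientation: [-3.141, -0.001, 2.895]
ft_force: [-0.2, -0.1, -0.4]
gripper_width: 11.7
finger_force: 30.0
[475.44892673 227.75961524 119.18987776]
```

```bash
python3 -m creep '[{"tx":0,"ty":0,"tz":0.003,"spin":0},{"tx":0,"ty":0,"tz":0.006,"spin":0},{"tx":0,"ty":0,"tz":0.009,"spin":0},{"tx":0,"ty":0,"tz":0.012,"spin":0},{"tx":0,"ty":0,"tz":0.015,"spin":0},{"tx":0,"ty":0,"tz":0.018,"spin":0},{"tx":0,"ty":0,"tz":0.02,"spin":0}]'
```

```text
time: 11.88
tool_pos: [479.5, 223.9, 154.8]
orientation: [-3.141, -0.0, 2.895]
ft_force: [1.3, 0.3, -1.5]
gripper_width: 12.0
finger_force: 30.0
```

```bash
python3 -m creep '[{"tx":0,"ty":0,"tz":0.003,"spin":0},{"tx":0,"ty":0,"tz":0.006,"spin":0},{"tx":0,"ty":0,"tz":0.009,"spin":0},{"tx":0,"ty":0,"tz":0.011,"spin":0},{"tx":0,"ty":0,"tz":0.013,"spin":0},{"tx":0,"ty":0,"tz":0.013,"spin":0}]'
```

```text
time: 12.62
tool_pos: [479.5, 223.9, 142.0]
orientation: [-3.141, -0.0, 2.895]
ft_force: [0.6, -0.9, -1.7]
gripper_width: 11.7
finger_force: 30.0
```

```bash
python3 -m creep '[{"tx":0,"ty":0,"tz":0.001,"spin":0},{"tx":0,"ty":0,"tz":0.002,"spin":0},{"tx":0,"ty":0,"tz":0.003,"spin":0},{"tx":0,"ty":0,"tz":0.003,"spin":0}]'
```

```text
time: 13.12
tool_pos: [479.5, 223.9, 139.0]
orientation: [-3.141, -0.0, 2.895]
ft_force: [0.9, 0.3, -0.6]
gripper_width: 11.6
finger_force: 30.0
```

```bash
python3 -m creep '[{"tx":0,"ty":0,"tz":0.0005,"spin":0},{"tx":0,"ty":0,"tz":0.001,"spin":0},{"tx":0,"ty":0,"tz":0.0015,"spin":0},{"tx":0,"ty":0,"tz":0.0015,"spin":0}]'
```

```text
time: 13.62
tool_pos: [479.6, 223.9, 137.5]
orientation: [-3.142, -0.0, 2.895]
ft_force: [0.2, -0.0, -0.8]
gripper_width: 11.4
finger_force: 30.0
```

```bash
python3 -m creep '[{"tx":0,"ty":0,"tz":0.0005,"spin":0},{"tx":0,"ty":0,"tz":0.001,"spin":0},{"tx":0,"ty":0,"tz":0.001,"spin":0}]'; python3 -m creep '[{"tx":0,"ty":0,"tz":0.0003,"spin":0},{"tx":0,"ty":0,"tz":0.0006,"spin":0},{"tx":0,"ty":0,"tz":0.001,"spin":0},{"tx":0,"ty":0,"tz":0.001,"spin":0}]'
```

```text
time: 14.0
tool_pos: [479.8, 223.9, 136.9]
orientation: [3.141, 0.0, 2.895]
ft_force: [-0.9, -0.1, 1.5]
gripper_width: 11.5
finger_force: 30.0
time: 14.5
tool_pos: [480.1, 224.0, 136.8]
orientation: [3.141, 0.001, 2.895]
ft_force: [-3.2, -0.2, 7.0]
gripper_width: 11.9
finger_force: 30.0
```

```bash
python3 -m creep '[{"tx":0,"ty":0,"tz":0,"spin":0.15},{"tx":0,"ty":0,"tz":0,"spin":0.3},{"tx":0,"ty":0,"tz":0,"spin":0.45},{"tx":0,"ty":0,"tz":0,"spin":0.6},{"tx":0,"ty":0,"tz":0,"spin":0.75},{"tx":0,"ty":0,"tz":0.0003,"spin":0.9},{"tx":0,"ty":0,"tz":0.0005,"spin":1},{"tx":0,"ty":0,"tz":0.0005,"spin":1}]'
```

```text
time: 15.5
tool_pos: [480.5, 224.1, 136.3]
orientation: [3.14, 0.001, 2.109]
ft_force: [-0.7, -0.3, 6.5]
gripper_width: 11.6
finger_force: 30.0
```

```bash
python3 -m creep '[{"tx":0,"ty":0,"tz":0.0002,"spin":0.15},{"tx":0,"ty":0,"tz":0.0004,"spin":0.3},{"tx":0,"ty":0,"tz":0.0007,"spin":0.45},{"tx":0,"ty":0,"tz":0.0009,"spin":0.6},{"tx":0,"ty":0,"tz":0.0012,"spin":0.75},{"tx":0,"ty":0,"tz":0.0014,"spin":0.9},{"tx":0,"ty":0,"tz":0.0016,"spin":1},{"tx":0,"ty":0,"tz":0.0016,"spin":1}]'; python3 -m creep '[{"tx":0,"ty":0,"tz":0.0002,"spin":0.1},{"tx":0,"ty":0,"tz":0.0004,"spin":0.2},{"tx":0,"ty":0,"tz":0.0004,"spin":0.25},{"tx":0,"ty":0,"tz":0.0004,"spin":0.25}]'
```

```text
time: 16.5
tool_pos: [481.0, 224.0, 134.8]
orientation: [3.138, -0.001, 1.323]
ft_force: [0.6, -1.0, 7.0]
gripper_width: 11.8
finger_force: 30.0
time: 17.0
tool_pos: [481.2, 224.0, 134.5]
orientation: [3.138, -0.002, 1.127]
ft_force: [0.7, -1.1, 4.6]
gripper_width: 12.0
finger_force: 30.0
```

It sank 2.3 mm over 101°, so the thread followed. I release and retreat.

```bash
python3 -m creep '[{"tx":0,"ty":0,"tz":0,"spin":0},{"tx":0,"ty":0,"tz":0,"spin":0},{"tx":0,"ty":0,"tz":0,"spin":0},{"tx":0,"ty":0,"tz":0,"spin":0}]' 0; python3 -m creep '[{"tx":0,"ty":0,"tz":-0.01,"spin":0},{"tx":0,"ty":0,"tz":-0.03,"spin":0},{"tx":0,"ty":0,"tz":-0.06,"spin":0},{"tx":0,"ty":0,"tz":-0.1,"spin":0},{"tx":0,"ty":0,"tz":-0.13,"spin":0},{"tx":0,"ty":0,"tz":-0.13,"spin":0}]'
python3 - <<'E'
from h import *
S=imaging.capture("scene")
c=cloud(S); m=(abs(c[...,0]-479.5)<35)&(abs(c[...,1]-223.4)<35)&(c[...,2]>112)&(c[...,2]<160)&(S["frame"].max(2)<70)&(S["range_z"]>0)
q=c[m]; z=np.percentile(q[:,2],[5,50,95,99]); t=q[q[:,2]>z[2]-4]; print(z,cv2.minAreaRect(t[:,:2].astype(np.float32)))
cv2.imwrite("pics/end.png",cv2.resize(S["frame"][150:400,200:450],(500,500),interpolation=2)[...,::-1])
E
```

```text
time: 17.5
tool_pos: [479.4, 223.8, 132.8]
orientation: [-3.141, 0.0, 1.127]
ft_force: [0.2, -0.5, 0.5]
gripper_width: 45.7
finger_force: 0.0
time: 18.25
tool_pos: [481.3, 224.3, 266.6]
orientation: [3.136, -0.004, 1.128]
ft_force: [1.3, -0.4, -0.7]
gripper_width: 46.2
finger_force: 0.0
[121.46055577 138.27361731 143.99981489 144.80153268] ((479.0176086425781, 224.96925354003906), (40.02588653564453, 11.459251403808594), 66.05915069580078)
```

View pics/end.png

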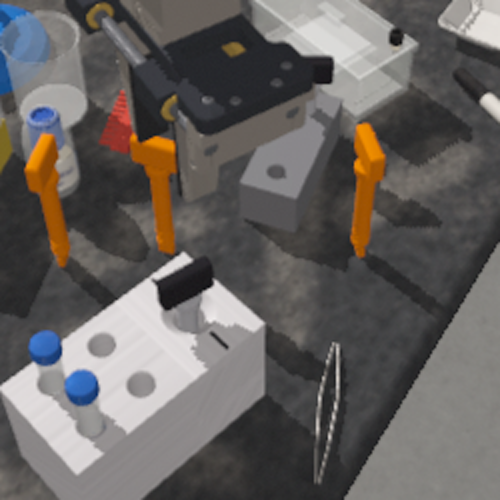

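The picture shows the long screw upright in the well, its wing at (185,282) and centred about 36 mm above the mouth. The arm is clear of it.

```bash
python3 -c "
from rig import ticket; print(ticket.sign_off())"
```

```text
the job is handed in; nothing more can be done
None
```

The long screw stands upright in the deep well, wing centre about 36 mm above the mouth, after a clockwise turn of about 101° (an estimated 1.1 rad on the thread, from 2.3 mm of sinking); the short screw was still in the stand when last in view, and the job is handed in with no verdict shown.

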